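# Tuck the joint strip under the case panel's skin flap and hold it flat

## Robot

A 6-joint arm with a two-finger parallel gripper is mounted at the origin on a cart in front of the work surface, level with it; the furniture and walls round the work are solid. World frame = base frame: x ahead of the robot, y to its left, z up, the work surface at z = 0. Lengths are in m, angles in rad, forces in N, time in s.
With the tool pointing down it reaches from about 0.35 to 0.85 m from the base axis. Payload 8.1 kg.
Tool frame: the origin (TCP) lies midway between the tips of the shut fingers; the grasp point (between the pads) lies 19 mm behind it; z points along the fingers, y is the line along which they close (so a half turn about z gives the same grasp; the last joint's range is limited). The gripper opens to 93 mm and grips with 3 to 60 N. Pads are 15 mm wide; open, the fingers measure 128 mm over their backs; the gripper's body (75 mm by 188 mm) begins 65 mm behind the grasp point.
Start: joints at [-1.321, 0.13, 1.488, -0, 1.523, -0.085], TCP at [0.197, -0.567, 0.219] pointing down, gripper open.
Joint ranges: [-2.96, 2.96], [-0.89, 2.26], [0.02, 2.5], [-1.34, 4.48], [0, 2.73], [-2.66, 2.66]. Speed limits (rad/s): [2.39, 2.39, 2.79, 3.14, 3.14, 3.14].

## Interface

Orientations are given as a rotation vector (axis times angle).
In Python, from plant import read_state, read_camera, get_calibration, close_job gives the robot as it stands.
- The arm moves only by the shell command python3 -m crank 'ROWS' [FORCE]. ROWS is JSON, a list that holds one entry, the list of rows, each a list of 7 numbers: the gripper's target within -1 to 1 (fully open at 1, half-way at 0, shut at -1), then the shift along the tool's x, y, z as a fraction of full scale, then the turn, a rotation vector about the tool's x, y, z as a fraction of full scale. In form: [[[grip, x, y, z, rx, ry, rz], ...]]. A call has exactly 5 rows; each row is the pose to reach, as a shift and turn from the pose commanded when the call began, along the tool's axes at that moment; what a row does not reach only later rows make up. Full scale, the value 1, is 0.5 m for a shift and 90 degrees for a turn. A row lasts 1/8 s, in which the tool goes at most 62.5 mm and 10.7 degrees, less where a joint would pass 70% of its speed; a pose out of reach is approached as far as the arm can. A call with a number of a shift or a turn outside -1 to 1 is refused whole. A call with a gripper value outside its range is refused whole. The fingers move at their own pace and stop on an object; FORCE is the grip in N (left out, the last holds). Time passes only in rows, so rows that repeat a pose let the fingers close, or fill a call up. It gives the time, the measured TCP pose, the force, the opening and the grip force at its end, in the units of the state.
- read_state(): the state, without advancing time (a new reading comes with each control period).
- read_camera(name): name is "side" or "top" or "wrist"; returns the picture (480x640x3 uint8, red, green, blue); there is no depth.
- get_calibration(name): a dict with "fx", "fy", "cx", "cy" (pixels), "eye" and "orientation" of the camera in the world; the wrist camera has in their place "mount" (4x4, takes a point from camera to tool coordinates, whose origin is the TCP and whose axes are the flange's). Camera axes: x right, y down, z forward; pixel columns grow to the right and rows downward; lengths in m; the calibration is good to about 2 mm. A picture is of the moment at which its call begins: read the wrist's pose just before it. get_calibration takes no time and is no camera call.
- close_job(): hands the job in; it is judged then, once.
The state is a dict: "t": time; "q": joint angles; "dq": joint speeds; "joint_torque": joint torques, N m; "tool_pos": TCP position; "orientation": TCP orientation; "force": force on the tool from outside, world axes, zero at the start; "wrist_torque": the same for the moment, N m; "opening": finger opening in m; "gripper_force": force on a finger pad.
Only numpy, scipy, OpenCV 4.12 (cv2) and the standard library are available. Lean on these libraries where they do the work, as an engineer would, in place of code of your own. Each camera call takes 0.05 s, during which the arm holds its last target. There are 200 camera calls.

## Task

Pick up the aluminium joint strip by its orange rib and slide its plain long edge under the free edge of the black skin flap on the plywood case panel, at least 20 mm under along its whole length, centred and square to the flap, without lifting the flap. Then press the strip down flat on the plywood with about 10 N, as one would while somebody else drives the rivets, and finish like that: do not let go, keep holding it pressed. Leave the other things on the case alone.

Things in the scene. Friction and masses are not known exactly. Their poses are not given: they have to be found in the camera images.
- strip: Loose joint strip, 0.1 to 0.2 kg: a bare aluminium plate 72 (x) x 120 (y) x 4 mm with an upright orange rib along its rear edge. Origin: centre of the plate's underside. +x points to the plain edge that goes under the flap (36 mm from the origin), y runs along the strip, z up. The rib is 10 mm thick (x -35 to -25 mm), 110 mm long, and stands from 4 to 28 mm above the underside: grip it across its thickness from above. It starts lying flat on the case, rib up.
- rib_top (a point): Middle of the top of the orange rib, 28 mm above the strip's underside and 30 mm behind its origin; axes as the strip's.
- nose_left (a point): The strip's corner at the +y end of the plain edge, on the underside (x +36, y +60 mm from the strip's origin).
- nose_right (a point): The strip's corner at the -y end of the plain edge, on the underside (x +36, y -60 mm).
- board: Plywood case panel, fixed, 220 (x) x 190 (y) x 12 mm, lying flat on the case. Origin: centre of its underside; z up; its top is at z +12 mm. The strip comes from the -x side, moving towards +x, in line with the panel. A black flap covers the far half. Two rubber buffers of 8 mm diameter stand at x +8, y -79 and +79 mm under the ends of the flap, so 150 mm are free between them.
- lap_edge (a point): Middle of the lower front (free) edge of the flap at rest: x 0, y 0, z +20 mm in the panel's frame; same axes as the panel. The gap under the flap is 8 mm high (panel z +12 to +20 mm). The strip is tucked 20 mm when its plain edge is 20 mm beyond this edge in +x; there is open space for about 75 mm.
- flap (a joint): Hinge of the black skin flap, rad: 0 = at rest on its buffers, level; grows as the free edge is lifted (0.05 is 4 mm at the edge). The flap is 80 (x) x 170 (y) x 4 mm, 80 g, hinged at its far edge 83 mm behind its free edge, its top 24 mm above the panel's underside; it swings up freely and falls back by its own weight.
- screwdriver: Bystander: red-handled screwdriver, 134 x 19 x 17 mm, origin under its centre; leave alone.
- top_box: Bystander: small white carton, 66 x 98 x 36 mm, origin under its centre; leave alone.
- tip_jar: Bystander: small clear jar with a green lid, 33 x 34 x 22 mm, origin under its centre; leave alone.
- cell_2: Bystander: dark blue battery cell lying down, 50 x 15 x 15 mm, origin under its centre; leave alone.
- label_bar: Bystander: black rack strip with a pale label, 105 x 18 x 11 mm, origin under its centre; leave alone.

How it is judged:
By the outcome, as a careful person would: the job done as asked, in the order asked, and still so for the second after the job is handed in, while the arm keeps its last pose, push and grip.
It also fails if it takes over 35 s, if anything falls off the work surface, if the arm or the gripper's body presses on something with over 40 N, if the wrist force passes 120 N, or if a joint passes its speed limit or range.

## Working session

There is one attempt and no reset: what is moved stays moved. The work goes in short steps, Python scripts to look and compute and a shell command to move; the robot and the scene stay as the last step left them, time stands still between calls to the robot, and variables do not carry over. Pictures are saved under pics/ and viewed, at most 10 in all, crops included, and the job is handed in when it is done.

```bash
mkdir -p pics; ls; cat > look.py <<'E'
E
python3 - <<'E'
from plant import *
import cv2,numpy as np
s=read_state();print({k:np.round(v,3).tolist() for k,v in s.items()})
for n in("top","side"):
    c=get_calibration(n);print(n,c)
    cv2.imwrite(f"pics/{n}0.png",read_camera(n)[:,:,::-1])
print(get_calibration("wrist"))
E
```

```text
pics
{'t': 0.0, 'q': [-1.321, 0.131, 1.489, -0.0, 1.523, -0.085], 'dq': [-0.001, 0.0, -0.001, 0.0, 0.0, 0.0], 'joint_torque': [-0.001, -55.985, -49.175, 0.077, 0.036, -0.0], 'tool_pos': [0.197, -0.566, 0.218], 'orientation': [-3.096, -0.523, 0.0], 'force': [-1.322, 0.089, -0.149], 'wrist_torque': [0.037, -0.025, 0.023], 'gripper_force': 0.0, 'opening': 0.093}
top {'fx': 493.4459801006991, 'fy': 493.4459801006991, 'cx': 318.4380409599676, 'cy': 240.55340864536285, 'eye': array([0.48153528, 0.2723038 , 1.03643798]), 'orientation': array([-2.15710167,  2.19822373, -0.1134796 ])}
side {'fx': 530.9634624746822, 'fy': 530.9634624746822, 'cx': 320.3913569583464, 'cy': 242.21493819758518, 'eye': array([0.65442594, 1.17641622, 0.9163431 ]), 'orientation': array([-0.11566881, -2.84845114,  1.22793009])}
{'fx': 386.50704960508995, 'fy': 386.50704960508995, 'cx': 319.28767286235643, 'cy': 240.68405420823322, 'mount': array([[ 2.08924004e-04, -9.64122348e-01, -2.65458196e-01,
         7.36591945e-02],
       [ 9.99999682e-01, -3.04908019e-06,  7.98105415e-04,
         3.51236221e-04],
       [-7.70280671e-04, -2.65458278e-01,  9.64122041e-01,
        -1.65763925e-01],
       [ 0.00000000e+00,  0.00000000e+00,  0.00000000e+00,
         1.00000000e+00]])}
```

View pics/top0.png

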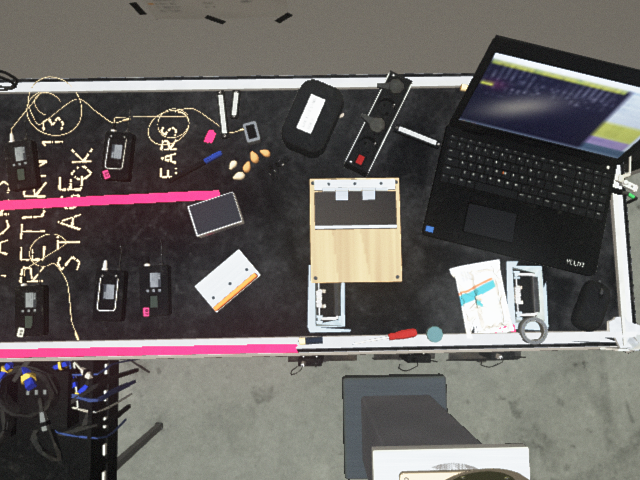

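View pics/side0.png

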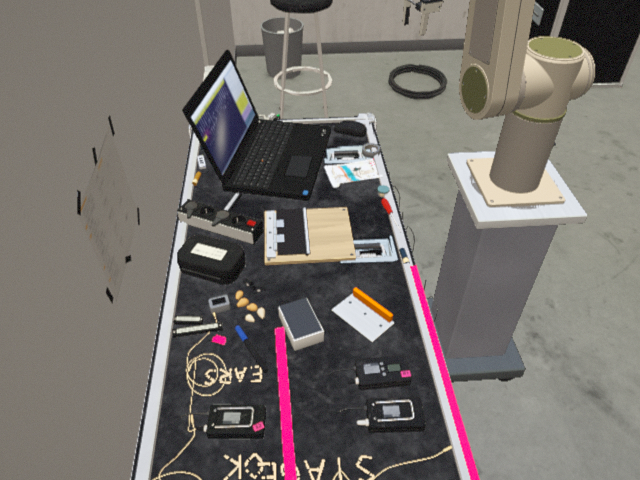

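The top view shows the strip at about (228,280) with its orange rib at (240,290). The board covers (309–401, 178–282), with the flap's free edge along row ~229. The carton is at (215,214), clear of the path.

```bash
cat > look.py <<'E'
from plant import *
import cv2,numpy as np
from scipy.spatial.transform import Rotation as R
def cam(n):
    c=get_calibration(n);K=np.array([[c['fx'],0,c['cx']],[0,c['fy'],c['cy']],[0,0,1]])
    if n=="wrist":
        s=read_state();T=np.eye(4);T[:3,:3]=R.from_rotvec(s['orientation']).as_matrix();T[:3,3]=s['tool_pos'];T=T@c['mount'];return K,T[:3,:3],T[:3,3]
    return K,R.from_rotvec(c['orientation']).as_matrix(),np.array(c['eye'])
def onplane(C,px,z):
    K,Rm,e=C;px=np.atleast_2d(px).astype(float)
    d=np.c_[px,np.ones(len(px))]@np.linalg.inv(K).T@Rm.T
    return e+d*((z-e[2])/d[:,2])[:,None]
def proj(C,P):
    K,Rm,e=C;p=(np.atleast_2d(P)-e)@Rm@K.T;return p[:,:2]/p[:,2:]
def big(m):
    cs=cv2.findContours(m.astype(np.uint8),cv2.RETR_EXTERNAL,cv2.CHAIN_APPROX_NONE)[0]
    return max(cs,key=cv2.contourArea)[:,0,:]
def rect(P):
    r=cv2.minAreaRect((P[:,:2]*1000).astype(np.float32));b=cv2.boxPoints(r)
    return np.round(r[0],1),np.round(r[1],1),round(r[2],1),np.round(b).tolist()
def orange(im):
    h=cv2.cvtColor(im,cv2.COLOR_RGB2HSV);return (h[...,0]>8)&(h[...,0]<20)&(h[...,1]>190)&(h[...,2]>120)
E
python3 - <<'E'
from look import *
C=cam("top");im=cv2.imread("pics/top0.png")[:,:,::-1].copy()
m=orange(im);m[:,300:]=0;c=big(m);print("rib",rect(onplane(C,c,.028)))
h=cv2.cvtColor(im,cv2.COLOR_RGB2HSV)
m=(h[...,2]>140)&(h[...,1]<60);m[:,:190]=0;m[:,265:]=0;m[:245]=0;m[320:]=0
c=big(m);print("plate",rect(onplane(C,c,.004)))
m=(h[...,0]>8)&(h[...,0]<28)&(h[...,1]>50)&(h[...,1]<170)&(h[...,2]>120);m[:,:300]=0;m[:,410:]=0;m[:170]=0;m[290:]=0
c=big(m);print(c.min(0),c.max(0));print("ply",rect(onplane(C,c,.012)))
E
```

```text
Traceback (most recent call last):
  File "look.py", line 17, in big
    return max(cs,key=cv2.contourArea)[:,0,:]
           ~~~^^^^^^^^^^^^^^^^^^^^^^^^
ValueError: max() iterable argument is empty
```

```bash
sed -i 's/>190)&(h\[...,2\]>120)/>140)\&(h[...,2]>120)/; s/\[...,0\]<20)/[...,0]<22)/' look.py
python3 - <<'E'
from look import *
C=cam("top");im=cv2.imread("pics/top0.png")[:,:,::-1].copy()
h=cv2.cvtColor(im,cv2.COLOR_RGB2HSV)
print(h[288:294,238],h[255,350])
m=orange(im);m[:,300:]=0;m[:240]=0
if m.any(): c=big(m);print("rib",rect(onplane(C,c,.028)))
m=(h[...,2]>140)&(h[...,1]<60);m[:,:190]=0;m[:,265:]=0;m[:245]=0;m[320:]=0
c=big(m);print("plate",rect(onplane(C,c,.004)))
m=(h[...,0]>8)&(h[...,0]<28)&(h[...,1]>50)&(h[...,1]<170)&(h[...,2]>120);m[:,:300]=0;m[:,410:]=0;m[:170]=0;m[290:]=0
c=big(m);print(c.min(0),c.max(0));print("ply",rect(onplane(C,c,.012)))
E
```

```text
[[ 21 140 254]
 [ 20 142 255]
 [ 19 147 255]
 [ 12 175 250]
 [  8 135 166]
 [ 13  55 173]] [ 21  65 234]
rib (array([476.3, 432.7]), array([  8.6, 107.2]), 39.2, [[439.0, 471.0], [507.0, 388.0], [514.0, 394.0], [446.0, 477.0]])
plate (array([499.8, 453.2]), array([ 72.7, 120.7]), 39.1, [[433.0, 477.0], [510.0, 383.0], [566.0, 429.0], [490.0, 523.0]])
[309 178] [401 282]
ply (array([600.5, 184.9]), array([191. , 219.5]), 89.5, [[490.0, 90.0], [709.0, 88.0], [711.0, 279.0], [492.0, 281.0]])
```

```bash
cat >> look.py <<'E'
def go(pos,yaw,s=None):
    "fractions for tool x,y,z shift and turn to reach TCP pos, tool pointing down, tool x at yaw deg"
    s=s or read_state();A=R.from_rotvec(s['orientation']);B=R.from_euler('ZX',[yaw,180],degrees=True)
    d=A.inv().apply(np.array(pos)-s['tool_pos'])/.5;r=(A.inv()*B).as_rotvec(degrees=True)/90
    print("pos",np.round(s['tool_pos'],4),"shift",np.round(d,4),"turn",np.round(r,4),"F",np.round(s['force'],1),"t",round(s['t'],2))
E
python3 - <<'E'
from look import *
go([.40,-.30,.25],55)
E
```

```text
pos [ 0.197  -0.5662  0.2177] shift [ 0.5583 -0.3695 -0.064 ] turn [-0.001  -0.0004 -0.398 ] F [-0.9 -0.2 -0.5] t 0.1
```

```bash
python3 -m crank '[[[1,0.1,-0.066,-0.03,0,0,-0.08],[1,0.2,-0.132,-0.06,0,0,-0.16],[1,0.3,-0.2,-0.06,0,0,-0.24],[1,0.4,-0.265,-0.06,0,0,-0.32],[1,0.5,-0.33,-0.06,0,0,-0.4]]]'; python3 -c "
from look import *
go([.50,-.03,.25],90)"
```

```text
t: 0.72
tool_pos: [0.3798, -0.3269, 0.2484]
orientation: [-2.781, -1.46, -0.0]
force: [-0.0, 0.0, 0.0]
opening: 0.0927
gripper_force: 0.0
pos [ 0.3798 -0.3269  0.2484] shift [ 0.6253 -0.1392 -0.0032] turn [-1.000e-04 -1.000e-04 -3.844e-01] F [-0.  0.  0.] t 0.72
```

```bash
python3 -m crank '[[[1,0.12,-0.026,0,0,0,-0.08],[1,0.24,-0.052,0,0,0,-0.16],[1,0.36,-0.08,0,0,0,-0.24],[1,0.48,-0.107,0,0,0,-0.32],[1,0.6,-0.134,0,0,0,-0.38]]]'; python3 -c "
from look import *
go([.49,.27,.25],129.2)"
```

```text
t: 1.35
tool_pos: [0.4956, -0.0421, 0.2484]
orientation: [2.229, 2.213, -0.0]
force: [0.7, -1.4, -0.3]
opening: 0.093
gripper_force: 0.0
pos [ 0.4956 -0.0421  0.2484] shift [ 0.6242 -0.0157 -0.0031] turn [-0.      0.     -0.4402] F [ 0.7 -1.4 -0.3] t 1.35
```

```bash
python3 -m crank '[[[1,0.12,-0.003,0,0,0,-0.09],[1,0.24,-0.006,0,0,0,-0.18],[1,0.36,-0.01,0,0,0,-0.27],[1,0.48,-0.013,0,0,0,-0.36],[1,0.6,-0.015,0,0,0,-0.44]]]'; python3 -c "
from look import *
go([.476,.433,.18],129.2)"
```

```text
t: 1.98
tool_pos: [0.4905, 0.2578, 0.2483]
orientation: [-1.347, -2.838, 0.001]
force: [0.5, -0.4, 0.2]
opening: 0.0929
gripper_force: 0.0
pos [0.4905 0.2578 0.2483] shift [0.2898 0.1992 0.1365] turn [-0.0002  0.      0.0004] F [ 0.5 -0.4  0.2] t 1.98
```

```bash
python3 -m crank '[[[1,0.09,0.06,0.04,0,0,0],[1,0.18,0.12,0.08,0,0,0],[1,0.26,0.18,0.12,0,0,0],[1,0.29,0.2,0.136,0,0,0],[1,0.29,0.2,0.136,0,0,0]]]'; python3 - <<'E'
from look import *
C=cam("wrist");im=read_camera("wrist");cv2.imwrite("pics/w1.png",im[:,:,::-1])
c=big(orange(im));print(c.min(0),c.max(0));print("rib",rect(onplane(C,c,.028)))
h=cv2.cvtColor(im,cv2.COLOR_RGB2HSV)
m=(h[...,2]>140)&(h[...,1]<60)
c=big(m);print("plate",rect(onplane(C,c,.004)))
go([.476,.433,.18],129.2)
E
```

```text
t: 2.6
tool_pos: [0.4768, 0.4316, 0.1793]
orientation: [-1.35, -2.836, 0.004]
force: [-0.2, -0.7, 0.1]
opening: 0.0928
gripper_force: 0.0
[ 55 337] [103 414]
rib (array([391.2, 172.4]), array([37., 92.]), 19.2, [[359.0, 210.0], [389.0, 123.0], [424.0, 135.0], [394.0, 222.0]])
plate (array([287., 371.]), array([126.9, 362.4]), 0.2, [[223.0, 552.0], [224.0, 190.0], [351.0, 190.0], [350.0, 552.0]])
pos [0.4776 0.4308 0.1804] shift [0.0054 0.0003 0.0008] turn [-0.0007  0.0003 -0.0021] F [ 1.  -0.9 -0.6] t 2.65
```

View pics/w1.png

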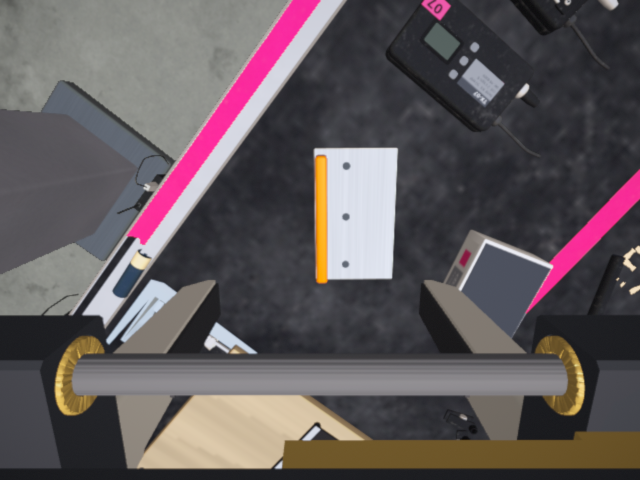

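The wrist picture shows the strip at (315–397, 148–282) with its rib at about (321,218). The carton, at lower right, is clear. I'll measure with tighter masks.

```bash
python3 - <<'E'
from look import *
C=cam("wrist");im=cv2.imread("pics/w1.png")[:,:,::-1].copy()
W=np.zeros(im.shape[:2],bool);W[130:300,300:415]=1
c=big(orange(im)&W);print("rib",rect(onplane(C,c,.028)))
h=cv2.cvtColor(im,cv2.COLOR_RGB2HSV)
c=big((h[...,2]>140)&(h[...,1]<60)&W);print("plate",rect(onplane(C,c,.004)))
s=read_state();T=s['tool_pos'];print(proj(C,[T,[T[0],T[1],0],[.4763,.4327,.028]]))
E
```

```text
rib (array([477.7, 432.7]), array([  9.7, 109.4]), 39.4, [[439.0, 472.0], [509.0, 387.0], [516.0, 393.0], [447.0, 478.0]])
plate (array([501.1, 451.9]), array([ 71.9, 120.5]), 39.5, [[435.0, 475.0], [512.0, 383.0], [567.0, 428.0], [490.0, 521.0]])
[[319.36527577 297.6663029 ]
 [319.66462438 217.03666285]
 [319.85242243 221.28943367]]
```

```bash
python3 -c "
from look import *
go([.4777,.4325,.008],129.45)"
```

```text
pos [0.4776 0.4308 0.1804] shift [0.0026 0.0027 0.3448] turn [-0.0007  0.0003 -0.0049] F [ 1.  -0.9 -0.6] t 2.65
```

```bash
python3 -m crank '[[[0.3,0.0026,0.0027,0.1,0,0,-0.004],[0.1,0.0026,0.0027,0.2,0,0,-0.004],[0,0.0026,0.0027,0.28,0,0,-0.004],[0,0.0026,0.0027,0.32,0,0,-0.004],[0,0.0026,0.0027,0.344,0,0,-0.004]]]' 40; python3 -c "
from look import *
for i in range(1): go([.4777,.4325,.008],129.45)"
```

```text
t: 3.28
tool_pos: [0.4788, 0.4327, 0.0091]
orientation: [1.345, 2.838, 0.001]
force: [-0.3, -0.8, 0.2]
opening: 0.0488
gripper_force: 0.0
pos [0.4788 0.4327 0.0091] shift [ 0.001  -0.002   0.0022] turn [ 0.0006  0.0001 -0.002 ] F [-0.3 -0.8  0.2] t 3.27
```

Close gently, then firm.

```bash
python3 -m crank '[[[-0.5,0,-0.001,0.001,0,0,0],[-1,0,-0.001,0.001,0,0,0],[-1,0,-0.001,0.001,0,0,0],[-1,0,-0.001,0.001,0,0,0],[-1,0,-0.001,0.001,0,0,0]]]' 40; python3 -c "
from look import *
for i in range(1): go([.4777,.4325,.1],129.45)"
```

```text
t: 3.9
tool_pos: [0.4778, 0.4334, 0.0089]
orientation: [1.344, 2.839, 0.001]
force: [-1.3, -0.6, 4.7]
opening: 0.0098
gripper_force: 40.0
pos [0.4778 0.4334 0.0089] shift [-0.0013 -0.0011 -0.1822] turn [ 0.0006  0.     -0.0011] F [-1.3 -0.6  4.7] t 3.9
```

```bash
python3 -m crank '[[[-1,0,0,-0.05,0,0,0],[-1,0,0,-0.1,0,0,0],[-1,0,0,-0.15,0,0,0],[-1,0,0,-0.18,0,0,0],[-1,0,0,-0.18,0,0,0]]]'; python3 -c "
from look import *
go([.5145,.1857,.09],89.5)"
```

```text
t: 4.53
tool_pos: [0.4781, 0.4336, 0.0993]
orientation: [1.344, 2.839, 0.003]
force: [0.9, -0.6, -1.6]
opening: 0.0098
gripper_force: 40.0
pos [0.4781 0.4336 0.0993] shift [-0.4296 -0.2582  0.0181] turn [ 0.0014 -0.0005  0.4427] F [ 0.9 -0.6 -1.6] t 4.53
```

```bash
python3 -m crank '[[[-1,-0.09,-0.055,0,0.001,0,0.1],[-1,-0.18,-0.11,0,0.001,0,0.2],[-1,-0.28,-0.165,0.01,0.001,0,0.3],[-1,-0.37,-0.22,0.018,0.001,0,0.4],[-1,-0.43,-0.258,0.018,0.001,0,0.443]]]'; python3 -m crank '[[[-1,0,0,0,0,0,0],[-1,0,0,0,0,0,0],[-1,0,0,0,0,0,0],[-1,0,0,0,0,0,0],[-1,0,0,0,0,0,0]]]'; python3 - <<'E'
from look import *
go([.5145,.1857,.09],89.5)
for n in ("wrist","side"): cv2.imwrite(f"pics/{n}2.png",read_camera(n)[:,:,::-1])
E
```

```text
t: 5.15
tool_pos: [0.5128, 0.1824, 0.087]
orientation: [-2.236, -2.204, 0.007]
force: [0.0, 0.3, -1.5]
opening: 0.0096
gripper_force: 40.0
t: 5.78
tool_pos: [0.5139, 0.1856, 0.0891]
orientation: [-2.23, -2.212, 0.002]
force: [0.2, 0.4, -1.5]
opening: 0.0098
gripper_force: 40.0
pos [0.5139 0.1856 0.0891] shift [ 0.0001  0.0013 -0.0018] turn [-0.0009  0.0003  0.0004] F [ 0.2  0.4 -1.5] t 5.78
```

View pics/wrist2.png

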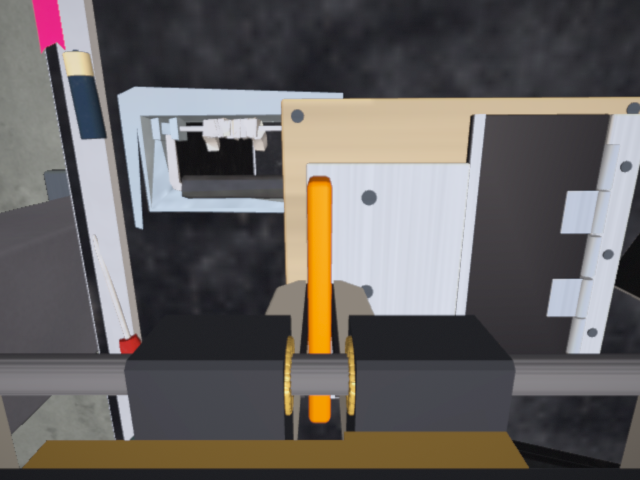

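View pics/side2.png

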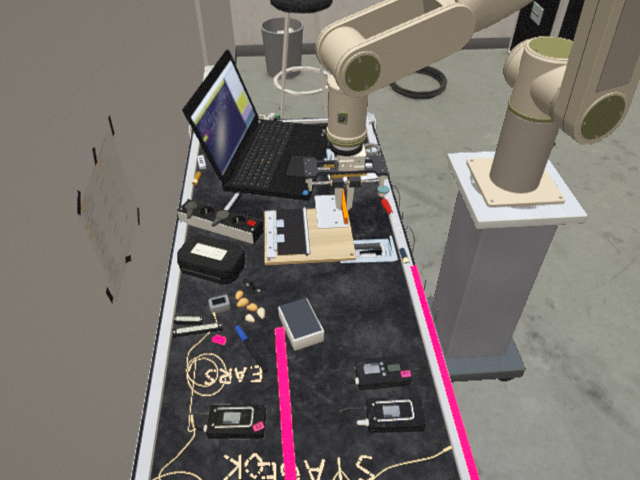

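The wrist view shows the strip held level, with its plain edge from (469,163) to about (458,315). The flap's pale front edge starts at (470–485, 115), and the panel's left edge is on row ~99. The side view shows the strip held clear above the plywood.

```bash
python3 - <<'E'
from look import *
C=cam("wrist");im=cv2.imread("pics/wrist2.png")[:,:,::-1].copy()
h=cv2.cvtColor(im,cv2.COLOR_RGB2HSV)
for r in (140,180,220,260,300): print(r,im[r,452:494:2].min(-1).tolist())
zt=.0891-.0085+.004
def show(n,px,z): print(n,np.round(1000*onplane(C,px,z)[:,:2],1).tolist())
show("plate L corners",[[307,163],[469,163]],zt)
show("rib top",[[319,177],[320,422]],zt+.024)
show("board corners L",[[283,99],[638,97]],.012)
show("flap corner",[[471,114],[485,114]],.024)
Ct=cam("top");t=cv2.imread("pics/top0.png")[:,:,::-1]
for c in (325,345,385): print(c,t[218:236,c].max(-1).tolist())
print(np.round(1000*onplane(Ct,[[315,229],[395,229]],.024)[:,:2],1).tolist())
E
```

```text
140 [164, 164, 164, 164, 164, 164, 164, 163, 74, 47, 158, 211, 211, 210, 210, 198, 80, 74, 73, 73, 71]
180 [214, 214, 215, 215, 215, 214, 214, 214, 206, 213, 213, 212, 211, 197, 72, 70, 70, 71, 70, 70, 70]
220 [213, 213, 215, 215, 213, 213, 202, 215, 215, 214, 212, 194, 66, 65, 66, 66, 66, 65, 66, 65, 64]
260 [215, 215, 213, 212, 196, 214, 216, 214, 212, 172, 61, 61, 60, 60, 61, 60, 61, 61, 60, 60, 59]
300 [213, 211, 188, 213, 216, 214, 211, 168, 55, 54, 55, 54, 55, 55, 55, 55, 56, 55, 54, 55, 55]
plate L corners [[509.4, 246.6], [579.5, 246.0]]
rib top [[514.6, 243.1], [514.1, 133.4]]
board corners L [[493.4, 278.7], [703.1, 278.1]]
flap corner [[601.0, 268.8], [608.9, 268.8]]
325 [85, 88, 88, 86, 86, 84, 83, 146, 251, 250, 202, 156, 242, 243, 243, 242, 243, 243]
345 [81, 79, 87, 83, 84, 79, 91, 182, 251, 252, 160, 177, 229, 231, 230, 231, 231, 231]
385 [71, 74, 75, 74, 72, 68, 105, 253, 253, 232, 127, 236, 239, 238, 238, 238, 237, 237]
[[601.3, 268.0], [598.3, 102.6]]
```

```bash
python3 - <<'E'
from look import *
C=cam("wrist");zt=.0891-.0085+.004
a=onplane(C,[[468.1,180],[464.2,220],[460.1,260],[456.1,300]],zt);b=onplane(C,[[483,140],[478.9,180],[475,220],[470.8,260],[466.7,300]],.024)
for P in(a,b): print(np.round(P[:,:2]*1000,1).tolist(),-np.degrees(np.polyfit(P[:,1],P[:,0],1)[0]))
go([.513,.184,.0235],89.5)
E
```

```text
[[579.8, 238.7], [579.8, 220.8], [579.6, 201.8], [579.5, 181.7]] -0.37816440121851136
[[609.3, 254.5], [609.3, 231.5], [609.4, 207.2], [609.3, 181.5], [609.2, 154.3]] -0.038812650764033396
pos [0.5139 0.1854 0.0892] shift [-0.0027 -0.0017  0.1313] turn [-0.0009  0.0003  0.0001] F [-0.3 -0.3 -1.1] t 5.88
```

```bash
python3 -m crank '[[[-1,-0.0015,0,0.04,-0.001,0,0],[-1,-0.003,0,0.08,-0.001,0,0],[-1,-0.003,0,0.11,-0.001,0,0],[-1,-0.003,0,0.13,-0.001,0,0],[-1,-0.003,0,0.133,-0.001,0,0]]]';python3 -m crank '[[[-1,0,0,0,0,0,0],[-1,0,0,0.001,0,0,0],[-1,0,0,0.002,0,0,0],[-1,0,0,0.002,0,0,0],[-1,0,0,0.002,0,0,0]]]'; python3 - <<'E'
from look import *
go([.513,.184,.0225],89.5)
cv2.imwrite("pics/side3.png",cv2.resize(read_camera("side")[180:300,230:410],None,fx=4,fy=4)[:,:,::-1])
E
```

```text
t: 6.5
tool_pos: [0.5134, 0.1834, 0.022]
orientation: [-2.231, -2.211, 0.002]
force: [0.2, 0.2, -0.5]
opening: 0.0096
gripper_force: 40.0
t: 7.12
tool_pos: [0.5139, 0.1835, 0.0217]
orientation: [2.231, 2.211, -0.0]
force: [0.4, 0.0, -1.2]
opening: 0.0098
gripper_force: 40.0
pos [0.5139 0.1835 0.0217] shift [ 0.0009 -0.0019 -0.0015] turn [ 0.0002  0.0003 -0.0003] F [ 0.4  0.  -1.2] t 7.12
```

View pics/side3.png

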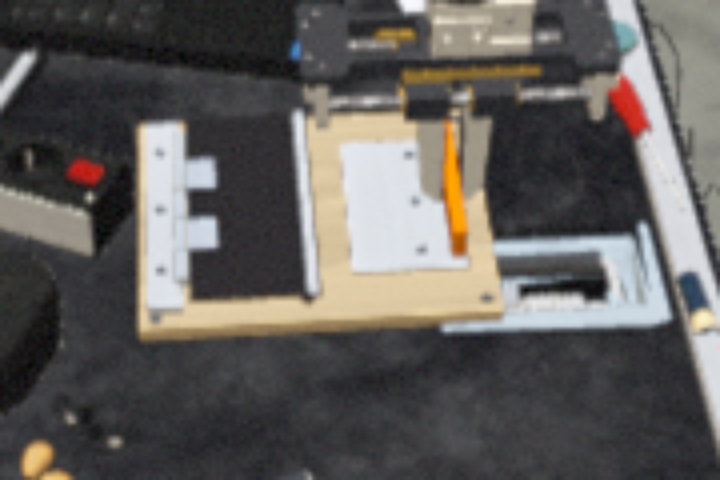

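The crop shows the strip just above the plywood. Its plain edge (~x 347) is parallel to the flap's white edge (~x 305), with a clear gap between them. Next I'll touch down to calibrate the height.

```bash
python3 -m crank '[[[-1,0,0,0.001,0,0,0],[-1,0,0,0.002,0,0,0],[-1,0,0,0.002,0,0,0],[-1,0,0,0.002,0,0,0],[-1,0,0,0.002,0,0,0]]]'
```

```text
t: 7.8
tool_pos: [0.5139, 0.1835, 0.0209]
orientation: [2.231, 2.211, -0.0]
force: [-3.1, -0.8, 5.7]
opening: 0.0096
gripper_force: 40.0
```

```bash
python3 -m crank '[[[-1,0,0,0.001,0,0,0],[-1,0,0,0.001,0,0,0],[-1,0,0,0.001,0,0,0],[-1,0,0,0.001,0,0,0],[-1,0,0,0.001,0,0,0]]]'
```

```text
t: 8.43
tool_pos: [0.5139, 0.1835, 0.0209]
orientation: [2.231, 2.211, -0.001]
force: [-6.2, -1.6, 9.9]
opening: 0.0096
gripper_force: 40.0
```

```bash
python3 -m crank '[[[-1,0,0,-0.003,0,0,0],[-1,0,0,-0.006,0,0,0],[-1,0,0,-0.006,0,0,0],[-1,0,0,-0.006,0,0,0],[-1,0,0,-0.006,0,0,0]]]'; python3 -m crank '[[[-1,0,0.01,0,0,0,0],[-1,0,0.02,0,0,0,0],[-1,0,0.03,0,0,0,0],[-1,0,0.04,0,0,0,0],[-1,0,0.05,0,0,0,0]]]'; python3 -m crank '[[[-1,0,0.01,0,0,0,0],[-1,0,0.02,0,0,0,0],[-1,0,0.03,0,0,0,0],[-1,0,0.04,0,0,0,0],[-1,0,0.05,0,0,0,0]]]'; python3 -m crank '[[[-1,0,0,0,0,0,0],[-1,0,0,0,0,0,0],[-1,0,0,0,0,0,0],[-1,0,0,0,0,0,0],[-1,0,0,0,0,0,0]]]'
python3 - <<'E'
from look import *
cv2.imwrite("pics/side4.png",cv2.resize(read_camera("side")[180:300,230:410],None,fx=4,fy=4)[:,:,::-1])
cv2.imwrite("pics/w4.png",read_camera("wrist")[:,:,::-1])
go([.5645,.184,.0225],89.5)
E
```

```text
t: 9.05
tool_pos: [0.5138, 0.1835, 0.023]
orientation: [2.231, 2.211, -0.001]
force: [-0.1, 0.3, -0.9]
opening: 0.0092
gripper_force: 40.0
t: 9.68
tool_pos: [0.5393, 0.1832, 0.0231]
orientation: [2.231, 2.211, -0.0]
force: [-0.2, 0.3, -1.1]
opening: 0.0097
gripper_force: 40.0
t: 10.3
tool_pos: [0.5642, 0.1831, 0.0232]
orientation: [2.231, 2.211, -0.0]
force: [0.1, -0.1, -0.9]
opening: 0.0096
gripper_force: 40.0
t: 10.92
tool_pos: [0.5638, 0.183, 0.0232]
orientation: [2.231, 2.211, -0.0]
force: [0.1, 0.5, -1.8]
opening: 0.0098
gripper_force: 40.0
pos [0.5638 0.1831 0.0232] shift [0.0019 0.0013 0.0013] turn [ 0.0001  0.0003 -0.0003] F [ 0.2 -0.3 -0.7] t 11.03
```

View pics/side4.png

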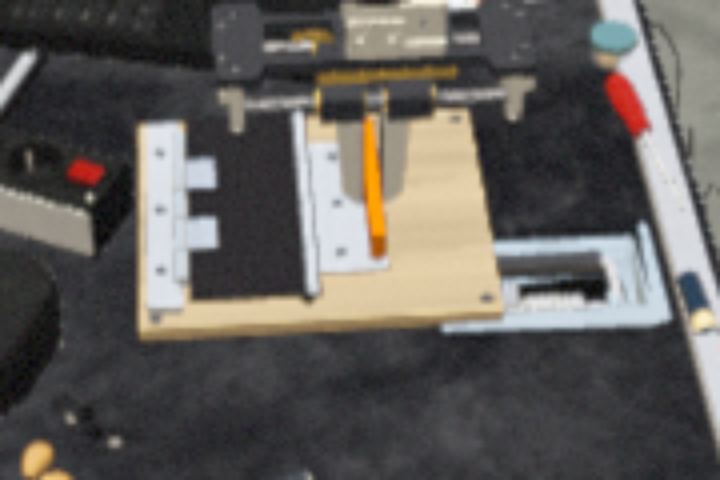

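View pics/w4.png

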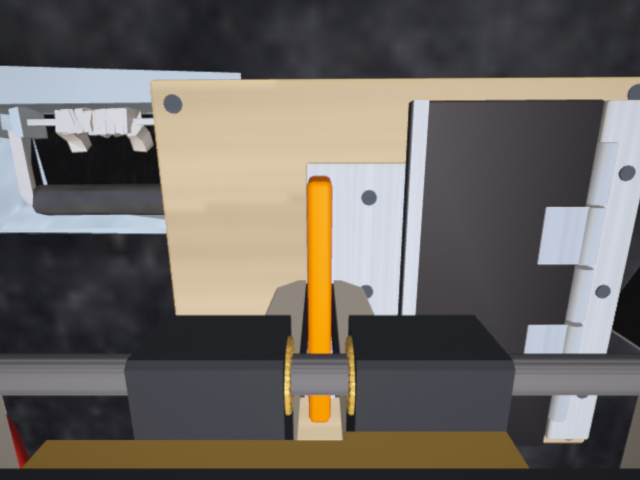

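The strip is under the flap. The flap's white edge hasn't moved in the side crop (x ~300), and in the wrist view it lies parallel to the strip, with the plate's left edge on row 163 and the flap's left end on row 101.

```bash
python3 - <<'E'
from look import *
C=cam("wrist")
for n,px,z in(("plate",[[307,163],[404,163]],.0187),("flapL",[[411,101]],.024),("boardL",[[152,81],[628,77]],.012),("trim",[[411,101],[404.5,290]],.024)):print(n,np.round(1000*onplane(C,px,z)[:,:2],1).tolist())
E
```

```text
plate [[559.4, 244.2], [601.3, 243.9]]
flapL [[601.8, 268.8]]
boardL [[493.7, 278.7], [696.2, 278.5]]
trim [[601.8, 268.8], [603.3, 186.9]]
```

```bash
python3 -m crank '[[[-1,0,0,0.002,0,0,0],[-1,0,0,0.004,0,0,0],[-1,0,0,0.005,0,0,0],[-1,0,0,0.0055,0,0,0],[-1,0,0,0.0055,0,0,0]]]';  python3 -m crank '[[[-1,0,0,0,0,0,0],[-1,0,0,0,0,0,0],[-1,0,0,0,0,0,0],[-1,0,0,0,0,0,0],[-1,0,0,0,0,0,0]]]'
```

```text
t: 11.65
tool_pos: [0.5639, 0.183, 0.0209]
orientation: [2.231, 2.211, -0.0]
force: [-3.6, -0.2, 5.0]
opening: 0.0093
gripper_force: 40.0
t: 12.28
tool_pos: [0.5638, 0.183, 0.0209]
orientation: [2.231, 2.211, -0.001]
force: [-3.6, -0.7, 5.1]
opening: 0.0097
gripper_force: 40.0
```

```bash
python3 -m crank '[[[-1,0,-0.0006,0.0006,0,0,0],[-1,0,-0.001,0.001,0,0,0],[-1,0,-0.001,0.001,0,0,0],[-1,0,-0.001,0.001,0,0,0],[-1,0,-0.001,0.001,0,0,0]]]'
```

```text
t: 12.9
tool_pos: [0.5639, 0.183, 0.0209]
orientation: [2.231, 2.21, 0.001]
force: [-2.9, -1.5, 7.1]
opening: 0.0095
gripper_force: 40.0
```

```bash
python3 -m crank '[[[-1,0,-0.0006,0.0006,0,0,0],[-1,0,-0.001,0.001,0,0,0],[-1,0,-0.001,0.001,0,0,0],[-1,0,-0.001,0.001,0,0,0],[-1,0,-0.001,0.001,0,0,0]]]';python3 -m crank '[[[-1,0,0,0,0,0,0],[-1,0,0,0,0,0,0],[-1,0,0,0,0,0,0],[-1,0,0,0,0,0,0],[-1,0,0,0,0,0,0]]]';python3 - <<'E'
from look import *
C=cam("wrist");im=read_camera("wrist");cv2.imwrite("pics/w5.png",im[:,:,::-1]);a=cv2.imread("pics/w4.png")[:,:,::-1]
g=lambda i:[i[r,396:424:2].max(-1).tolist() for r in(150,250)]
print(g(a),g(im)); s=read_state();print(np.round(s['force'],1),np.round(s['wrist_torque'],2))
E
```

```text
t: 13.52
tool_pos: [0.5639, 0.183, 0.0209]
orientation: [2.231, 2.21, 0.002]
force: [-2.1, -2.1, 8.6]
opening: 0.0095
gripper_force: 40.0
t: 14.15
tool_pos: [0.5638, 0.183, 0.0209]
orientation: [2.23, 2.21, 0.002]
force: [-3.1, -2.3, 9.9]
opening: 0.0096
gripper_force: 40.0
[[215, 215, 215, 215, 214, 115, 43, 110, 225, 228, 228, 228, 227, 227], [232, 228, 210, 41, 77, 214, 232, 232, 231, 230, 229, 223, 103, 78]] [[215, 215, 215, 215, 215, 201, 51, 64, 174, 229, 228, 228, 228, 227], [232, 228, 226, 115, 45, 147, 231, 232, 232, 231, 229, 230, 196, 78]]
[-3.  -2.   8.5] [-0.34  0.5  -0.01]
```

```bash
python3 -c "
from plant import *
print(read_state()['force']);print(close_job())"
```

```text
[-2.96306792 -1.98531599  8.49006502]
the job is handed in; nothing more can be done
None
```

The job is handed in: the strip is about 29 mm under the flap by measurement, centred and square, with no flap movement visible in the camera views. It is still gripped and pressed flat on the plywood with about 10 N; the last wrist reading was 8.5 N vertical, not counting the strip's own weight.

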